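# Slacken the belt grinder and hold it for a new belt

## Robot

A 6-joint arm with a two-finger parallel gripper is mounted at the origin on the work surface. World frame = base frame: x ahead of the robot, y to its left, z up, the work surface at z = 0. Lengths are in m, angles in rad, forces in N, time in s.
With the tool pointing down it reaches from about 0.3 to 0.775 m from the base axis. Payload 14.6 kg.
Tool frame: the origin (TCP) lies on the mounting face of the last link; the fingertips stand 199 mm ahead of it and the grasp point (between the pads) lies 180 mm ahead of it; z points along the fingers, y is the direction in which the jaws open and shut (so a half turn about z gives the same grasp; the last joint's range is limited). The gripper opens to 94 mm and grips with 3 to 60 N. Pads are 16 mm wide; open, the fingers measure 119 mm over their backs; the gripper's body (75 mm by 177 mm) begins 78 mm behind the grasp point.
Start: joints at [-1.221, 0.3, 1.521, -0, 1.321, -0.067], TCP at [0.223, -0.503, 0.405] pointing down, gripper open.
Joint ranges: [-3.03, 3.03], [-0.79, 2.21], [0.23, 2.52], [-1.04, 4.18], [0, 3.07], [-2.55, 2.55]. Speed limits (rad/s): [2.22, 2.22, 2.57, 3.14, 3.14, 3.14].

## Interface

Orientations are given as [roll, pitch, yaw] about the fixed x, y, z axes, in that order (R = Rz(yaw) Ry(pitch) Rx(roll)).
In Python, from station import sensors, vision, job gives the robot as it stands. The module is installed in compiled form; this text tells all that it offers.
- The arm moves only by the tool arm_command, never from a script. Its argument "plan" is one flat list of numbers, 5 for each row, row after row: the closure, from -1 (fully open) to 1 (shut), so that 0 is half open, then the shift along the world's x, y, z scaled (see below), then the turn about the world's z scaled (see below). A call has 1 to 20 rows; each row is the pose to reach, as a shift and turn from the pose commanded when the call began; what a row does not reach only later rows make up. The controller multiplies each number of a shift by 400 mm and each number of a turn by 120 degrees. A row lasts 1/10 s, in which the tool goes at most 50 mm and 8.59 degrees, less where a joint would pass 70% of its speed; a pose out of reach is approached as far as the arm can. A call with a number of a shift or a turn outside -1 to 1 is refused whole. A call with a gripper value outside its range is refused whole. The fingers move at their own pace and stop on an object; "newtons" is the grip in N (left out, the last holds). Time passes only in rows, so rows that repeat a pose let the fingers close. It gives the time, the measured TCP pose, the force and the opening at its end, in the units of the state.
- sensors.get_obs(): the state, without advancing time (a new reading comes with each control period).
- vision.camera(name): name is "scene" or "side" or "wrist"; returns the picture (384x512x3 uint8, blue, green, red); there is no depth.
- vision.camera_params(name): a dict with "intrinsics" (3x3 intrinsics, pixels), "k1" (the pictures are not rectified: a ray, as slopes to the right and down, at radius r is drawn at 1 + k1 r^2 times it, then the intrinsics apply), "rvec" (rotation vector, rad) and "tvec" (3), from world to camera coordinates, as OpenCV has them. Camera axes: x right, y down, z forward; pixel columns grow to the right and rows downward; lengths in m; the calibration is good to about 2 mm. A picture is of the moment at which its call begins: read the wrist's pose just before it. camera_params takes no time and is no camera call; for the wrist camera it gives the pose at the moment of the call.
- job.hand_in(): hands the job in, once; it reports no verdict.
Trained networks look in the newest picture that a camera, given by its name, has taken for a name from the list of things; names that differ only in an ending like _2 or _b are one class to them, and where a whole thing is asked for, a point or a joint stands for the part that bears it (a point fixed in the world has none). Each returns a list of dicts, best first, with "confidence" (0 to 1); they miss things now and then, are a little off and sometimes report something else, mostly with a low value. They report only what shows in the picture. A call takes as long as a camera call.
- vision.search_frame(name, camera): "at" ([row, column] in pixels, amid what is visible of it).
- vision.silhouettes(name, camera): "mask" (384x512 bool, what is visible of it) and "at" ([row, column] in pixels, amid what is visible of it).
- vision.pinpoint(name, camera): "at" ([row, column] in pixels: a listed point, or the origin of a listed thing).
The state is a dict: "time_s": time; "qpos": joint angles; "joint_vel": joint speeds; "tau": joint torques, N m; "ee_pos": TCP position; "eef_rot": TCP orientation; "force": force on the tool from outside, world axes, zero at the start; "moment": the same for the moment, N m; "grip_width": finger opening in m.
Only numpy, scipy, OpenCV 4.12 (cv2) and the standard library are available. Lean on these libraries where they do the work, as an engineer would, in place of code of your own. Each camera call takes 0.05 s, during which the arm holds its last target.

## Task

The sanding belt has snapped off the bench belt grinder: press the big mushroom stop button on the push-button station right down to its stop (leave the small shrouded start button alone), then take the grinder's draw handle and pull the spring-loaded tension slide out until its pointer is level with the point of the marker clip on the rail. Finish holding the handle there, pointer on the mark, so that your colleague can slip the new belt over the wheels; do not let go at the end, and leave the other things on the bench where they are.

Things in the scene. Friction and masses are not known exactly. Their poses are not given: they have to be found in the camera images.
- grinder: Bench belt grinder without its belt, fixed, 530 mm long. x runs level from the handle end to the idler end, so the handle pulls out along -x; y: motor side; z up. Origin on the bench under the guide's handle end. Rails, tops 82 mm up, from x = 10 to 400 mm; drive wheel and motor start at x = 145 mm and rise to 229 mm; the idler wheel at x = 500 mm moves with the slide.
- draw_handle: Stirrup handle on the end of the tension slide, moving with it; axes as the grinder's, origin on the grinder's when home. A level wooden grip, 18 mm thick and 84 mm long, lies along y between two 12 mm side arms (92 mm clear between them); behind it 61 mm clear to a cross piece, top 78 mm above the bench. Free above; 59 mm of air below.
- handle_grip (a point): Middle of the round wooden grip, 68 mm above the bench, 110 mm in front (-x) of the grinder's origin when home. Take it from above with the fingers closing along the grinder's x axis: one finger before the grip, one behind it, inside the stirrup.
- draw_slide (a joint): How far the tension slide is pulled out (m): 0 home, 0.080 end stop. The spring pulls it home at once if it is let go: about 6 N at the start, about 12 N at 30 mm and 17 N at 60 mm (180 N/m).
- pointer_tip (a point): Tip of the dark steel pointer on the slide, 90 mm above the bench, 22 mm to +y of the slide's middle and pointing +y at the marker's rail; it moves with the slide. 90 mm behind the grinder's origin when home.
- mark_tip (a point): Point of the brass marker clip clamped on the +y rail, 90 mm above the bench, facing the pointer across a 4 mm gap in y. Its axes are parallel to the grinder's. The pull that brings the pointer level is the distance along the grinder's x axis from mark to pointer, 26 to 64 mm from home.
- switch_station: Grey box 80 x 150 x 60 mm high, fixed on the bench, with two black push buttons on its top. Origin at the centre of its underside, z up; the stop button is at y = +36 mm, the start button at y = -38 mm, where the conduit also leaves.
- stop_top (a point): Centre of the top of the stop button: mushroom head of 40 mm diameter, 92 mm above the bench, standing 32 mm above the box. It is pressed straight down.
- stop_button (a joint): How far the stop button is pressed (m): 0 up, 0.010 at its stop. Springs back; needs about 2 N to start and 7 N at the stop.
- start_button (a joint): How far the start button is pressed (m): 0 up, 0.005 fully in. Flat button of 27 mm diameter inside a steel collar (38 mm across, 71 mm above the bench), 2 mm below the collar's rim. Not to be pressed.
- shoe_last: Loose wooden shoe last, 260 x 88 x 114 mm high, sole down. Origin at the middle of its sole, toe to its +x. Leave alone.
- jar: Loose clip-lid glass jar, 78 mm diameter, 95 mm high, origin under its centre. Leave alone.
- tub: Loose open white plastic tub of tacks, 114 mm diameter, 50 mm high, origin under its centre. Leave alone.

How it is judged:
On the way, in this order (a step that is already met when the one before it is completed fails the run):
1. the stop button is pressed down to its stop (value of joint stop_button above 0.0085 m), for 0.1 s.
2. the slide is pulled to the mark by the fingers on the handle and held there (x of pointer_tip in the frame of mark_tip between -0.006 and 0.006 m and contact force between the fingers and draw_handle above 3 N), for 0.3 s.
At the end, for the whole second after the job is handed in: The slide's pointer is within 6 mm of level with the marker's point along the rail and still, the fingers bear on the draw handle with more than 3 N, no loose thing props the handle, and the start button is not pressed; the shoe last, jar and tub stand within 30 mm of where they were (all of step 2 and velocity of joint draw_slide between -0.01 and 0.01 m/s and value of joint start_button below 0.0025 m and distance of each of shoe_last, jar, tub from where it was at the start of the episode below 0.03 m and contact force between each of shoe_last, jar, tub and draw_handle below 0.5 N); the arm keeps its last pose, push and grip.
It fails at once if the start button is pressed in (value of joint start_button above 0.0025 m).
It fails at once if the shoe last is knocked away (distance of shoe_last from where it was at the start of the episode above 0.03 m).
It fails at once if the jar is knocked away (distance of jar from where it was at the start of the episode above 0.03 m).
It fails at once if the tub is knocked away (distance of tub from where it was at the start of the episode above 0.03 m).
It also fails if it takes over 45 s, if anything falls off the work surface, if the arm or the gripper's body presses on something with over 40 N, if the wrist force passes 120 N, or if a joint passes its speed limit or range.

## Working session

There is one attempt and no reset: what is moved stays moved. The work goes in short steps, Python scripts to look and compute and a tool call to move; the robot and the scene stay as the last step left them, time stands still between calls to the robot, and variables do not carry over. Pictures are saved under pics/ and viewed, and the job is handed in when it is done.

Besides the shell and the picture viewer there is one more tool, called after ">>>" in YAML: its name, and indented under it one key for each argument. arm_command: Moves the arm, as the interface text tells. Its arguments: {"type":"object","properties":{"plan":{"type":"array"},"newtons":{"type":"number"}},"required":["plan"]}

```bash
mkdir -p pics; cat > h.py <<'E'
from station import sensors, vision, job
import numpy as np, cv2
def P(c):
    p=vision.camera_params(c); R=cv2.Rodrigues(np.array(p["rvec"],float))[0]
    return np.array(p["intrinsics"],float),float(p["k1"]),R,np.array(p["tvec"],float).ravel()
def ray(c,at,pp=None):
    K,k1,R,t=pp or P(c)
    x,y=(at[1]-K[0,2])/K[0,0],(at[0]-K[1,2])/K[1,1]
    u,v=x,y
    for _ in range(30):
        s=1+k1*(u*u+v*v); u,v=x/s,y/s
    return -R.T@t, R.T@np.array([u,v,1.])
def atz(c,at,z,pp=None):
    o,d=ray(c,at,pp); return o+d*(z-o[2])/d[2]
def proj(c,X,pp=None):
    K,k1,R,t=pp or P(c); q=R@np.array(X)+t; u,v=q[0]/q[2],q[1]/q[2]; s=1+k1*(u*u+v*v)
    return K[1,1]*v*s+K[1,2],K[0,0]*u*s+K[0,2]
def tri(l):
    A=np.zeros((3,3));b=np.zeros(3)
    for o,d in l:
        d=d/np.linalg.norm(d);M=np.eye(3)-np.outer(d,d);A+=M;b+=M@o
    return np.linalg.solve(A,b)
E
python3 - <<'E'
from h import *
np.set_printoptions(precision=4,suppress=True)
print(sensors.get_obs())
Z={"grinder":0,"draw_handle":0,"handle_grip":.068,"pointer_tip":.09,"mark_tip":.09,"switch_station":0,"stop_top":.092,"shoe_last":0,"jar":0,"tub":0}
for c in ["scene","side","wrist"]:
    cv2.imwrite(f"pics/{c}0.png",vision.camera(c)); pp=P(c)
    for n,z in Z.items():
        r=vision.pinpoint(n,c)
        print(c,n,[(np.round(q["at"],1),round(q["confidence"],2),atz(c,q["at"],z,pp)) for q in r[:2]])
E
```

```text
{'time_s': 0.0, 'qpos': array([-1.2206,  0.3005,  1.5216, -0.    ,  1.3207, -0.0666]), 'joint_vel': array([-0.0013, -0.0003, -0.0003,  0.0014,  0.0001, -0.0006]), 'tau': array([  0.0006, -53.1804, -35.2736,   0.0709,   0.0245,  -0.0001]), 'ee_pos': array([ 0.2226, -0.5029,  0.4041]), 'eef_rot': array([-3.1404, -0.0001,  0.4168]), 'force': array([0.6766, 0.3036, 0.2991]), 'moment': array([-0.0427, -0.0407,  0.015 ]), 'grip_width': 0.09435561738721854}
scene grinder [(array([188.9, 147.4]), 0.83, array([ 0.4924, -0.1521,  0.    ]))]
scene draw_handle [(array([187.8, 145.8]), 0.59, array([ 0.4876, -0.1568,  0.    ]))]
scene handle_grip [(array([160. , 184.8]), 0.59, array([ 0.464 , -0.0463,  0.068 ]))]
scene pointer_tip [(array([170.6, 101.7]), 0.86, array([ 0.5158, -0.2458,  0.09  ]))]
scene mark_tip [(array([173.6, 118.5]), 0.59, array([ 0.5315, -0.2029,  0.09  ]))]
scene switch_station [(array([186.4, 327.1]), 0.94, array([0.5282, 0.3285, 0.    ])), (array([233.7, 363. ]), 0.16, array([0.7027, 0.3753, 0.    ]))]
scene stop_top [(array([172.1, 121.8]), 0.59, array([ 0.5289, -0.1949,  
[... 729 characters left out ...]
311.4, 251.2]), 0.7, array([ 0.5222, -0.1965,  0.09  ]))]
side switch_station [(array([169.4, 203.3]), 0.82, array([0.5268, 0.3344, 0.    ])), (array([310.8, 252.1]), 0.4, array([ 0.535 , -0.1576,  0.    ]))]
side stop_top [(array([142.5, 196.4]), 0.54, array([0.5218, 0.3627, 0.092 ]))]
side shoe_last [(array([192.3, 301.6]), 0.74, array([0.7864, 0.1519, 0.    ]))]
side jar [(array([154. , 253.6]), 0.94, array([0.6979, 0.3507, 0.    ]))]
side tub [(array([127.4, 212.3]), 0.93, array([0.6008, 0.5184, 0.    ]))]
wrist grinder []
wrist draw_handle []
wrist handle_grip []
wrist pointer_tip []
wrist mark_tip []
wrist switch_station []
wrist stop_top []
wrist shoe_last []
wrist jar []
wrist tub []
```

View pics/scene0.png

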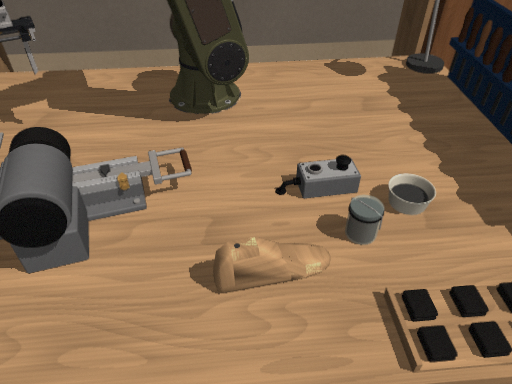

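View pics/side0.png

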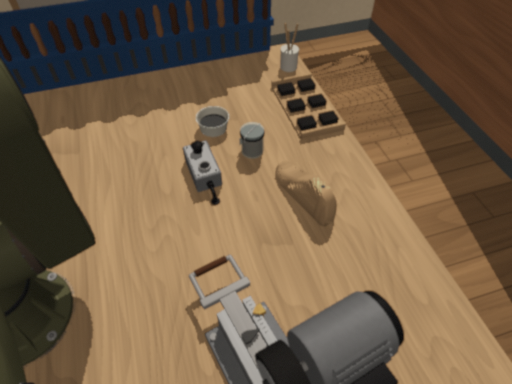

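View pics/wrist0.png

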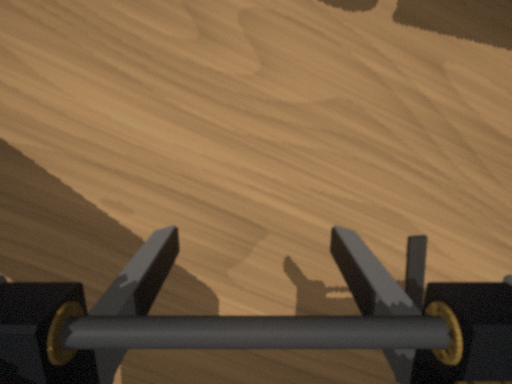

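The scene view shows the grinder at left, with its grip near row 160, column 185 and its brass mark near (178,122). The stop mushroom is at (160,343). The side view agrees with this. I'll move towards the button and stop near the handle for a wrist look.

>>> arm_command:
  plan: [1,0.1,0.12,0.06,-0.02,1,0.2,0.24,0.12,-0.05,1,0.3,0.36,0.12,-0.1,1,0.4,0.5,0.12,-0.1,1,0.45,0.65,0.12,-0.1,1,0.47,0.8,0.12,-0.1,1,0.47,0.9,0.12,-0.1,1,0.47,0.9,0.12,-0.1,1,0.47,0.9,0.12,-0.1,1,0.47,0.9,0.12,-0.1]
  newtons: 20

```text
time_s: 2.65
ee_pos: [0.4109, -0.1407, 0.453]
eef_rot: [3.141, -0.001, 0.211]
force: [0.4, -0.5, -0.4]
grip_width: 0.0173
```

```bash
cat > look.py <<'E'
from h import *
import sys
np.set_printoptions(precision=4,suppress=True)
tag=sys.argv[1]; names=sys.argv[3:]
Z={"grinder":0,"draw_handle":0,"handle_grip":.068,"pointer_tip":.09,"mark_tip":.09,"switch_station":0,"stop_top":.092}
o=sensors.get_obs();print(o["time_s"],o["ee_pos"],o["eef_rot"],o["force"],o["grip_width"])
for c in sys.argv[2].split(","):
    pp=P(c); cv2.imwrite(f"pics/{c}{tag}.png",vision.camera(c))
    if c=="wrist": print("cam",-pp[2].T@pp[3], pp[2])
    for n in names:
        r=vision.pinpoint(n,c)
        for q in r[:2]: print(c,n,np.round(q["at"],1),round(q["confidence"],2),atz(c,q["at"],Z[n],pp))
E
python3 look.py 1 wrist,scene,side handle_grip pointer_tip mark_tip stop_top grinder
```

```text
2.65 [ 0.4109 -0.1407  0.453 ] [ 3.1414 -0.0007  0.2108] [ 0.364  -0.5168 -0.3605] 0.017290484210646082
cam [ 0.4895 -0.1245  0.4332] [[ 0.2085 -0.978   0.002 ]
 [-0.9401 -0.1999  0.276 ]
 [-0.2695 -0.0594 -0.9612]]
wrist handle_grip [110.  181.2] 0.8 [ 0.4659 -0.0464  0.068 ]
wrist pointer_tip [ 91.1 369.1] 0.56 [ 0.5269 -0.2394  0.09  ]
wrist mark_tip [ 87.2 332.1] 0.83 [ 0.5226 -0.2007  0.09  ]
wrist grinder [109.6 279.4] 0.83 [ 0.4893 -0.1597  0.    ]
scene handle_grip [163.7 183.6] 0.8 [ 0.4794 -0.0489  0.068 ]
scene pointer_tip [171.1 103.1] 0.69 [ 0.5181 -0.242   0.09  ]
scene pointer_tip [202.3 409.7] 0.51 [0.6971 0.4688 0.09  ]
scene mark_tip [169.1 120.2] 0.7 [ 0.5142 -0.2013  0.09  ]
scene mark_tip [185.3 326.4] 0.42 [0.6224 0.2947 0.09  ]
scene stop_top [153.  341.6] 0.47 [0.5043 0.3614 0.092 ]
scene grinder [191.4 144.7] 0.92 [ 0.5018 -0.1583  0.    ]
side handle_grip [267.3 209.7] 0.67 [ 0.462 -0.05   0.068]
side pointer_tip [326.9 259.8] 0.86 [ 0.5294 -0.2351  0.09  ]
side mark_tip [311.8 254.2] 0.53 [ 0.5281 -0.1994  0.09  ]
side stop_top [141.1 198.6] 0.65 [0.5295 0.3666 0.092 ]
side grinder [314.8 229.2] 0.89 [ 0.4796 -0.1504  0.    ]
```

View pics/wrist1.png

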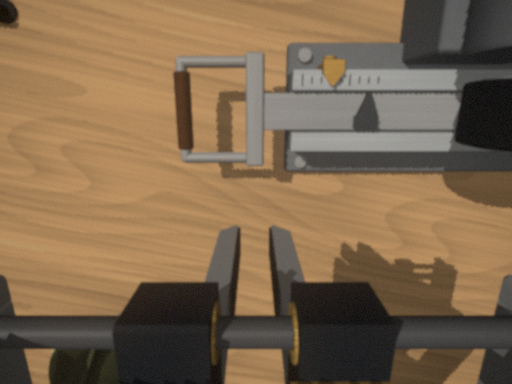

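The wrist view shows the stirrup aligned with the tool. The grip is near (110,183), the marker point at (87,333) and the pointer tip at (92,369), so the pull is about 38 mm. Next I go to the stop button.

>>> arm_command:
  plan: [1,0.01,0.1,0,0,1,0.02,0.22,0,0,1,0.04,0.34,0,0,1,0.06,0.46,0,0,1,0.08,0.58,0,0,1,0.1,0.7,0,0,1,0.1,0.82,0,0,1,0.1,0.92,0,0,1,0.1,1,0,0,1,0.1,1,0,0,1,0.1,1,0,0,1,0.1,1,0,0]

```text
time_s: 4.75
ee_pos: [0.4507, 0.2563, 0.4527]
eef_rot: [3.141, 0.0, 0.207]
force: [-0.2, -0.7, -0.1]
grip_width: 0.0007
```

```bash
python3 look.py 2 wrist stop_top switch_station
```

```text
4.75 [0.4507 0.2563 0.4527] [3.1414 0.0001 0.2066] [-0.1999 -0.6997 -0.1159] 0.0007200589773094525
cam [0.5294 0.2722 0.4328] [[ 0.2044 -0.9789  0.0019]
 [-0.9408 -0.1959  0.2767]
 [-0.2705 -0.0583 -0.9609]]
wrist stop_top [ 93.5 170.4] 0.69 [0.5214 0.3584 0.092 ]
wrist switch_station [104.  217.5] 0.93 [0.5189 0.3189 0.    ]
```

View pics/wrist2.png

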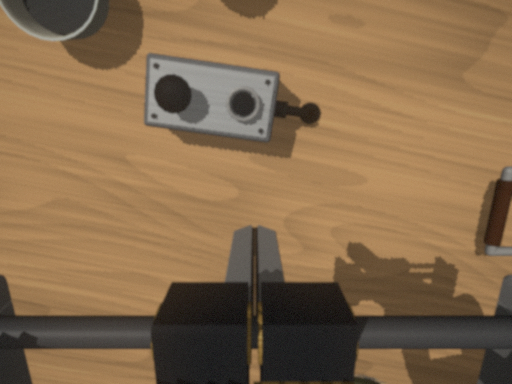

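The stop head shows at (93,172), which agrees with the pinpoint.

>>> arm_command:
  plan: [1,0.09,0.13,-0.05,0,1,0.1775,0.255,-0.1,0,1,0.1775,0.255,-0.2,0,1,0.1775,0.255,-0.3,0,1,0.1775,0.255,-0.37,0,1,0.1775,0.255,-0.4,0,1,0.1775,0.255,-0.415,0,1,0.1775,0.255,-0.425,0,1,0.1775,0.255,-0.432,0,1,0.1775,0.255,-0.432,0,1,0.1775,0.255,-0.432,0,1,0.1775,0.255,-0.432,0]

```text
time_s: 6.1
ee_pos: [0.5219, 0.3589, 0.2822]
eef_rot: [-3.141, -0.003, 0.207]
force: [-3.1, -4.4, 5.7]
grip_width: 0.0007
```

>>> arm_command:
  plan: [1,0,0,-0.005,0,1,0,0,-0.01,0,1,0,0,-0.015,0,1,0,0,-0.015,0,1,0,0,-0.015,0,1,0,0,-0.015,0]

```text
time_s: 6.7
ee_pos: [0.522, 0.359, 0.2808]
eef_rot: [-3.14, -0.006, 0.207]
force: [-17.4, -12.7, 43.9]
grip_width: 0.0006
```

```bash
python3 look.py 3 side,scene stop_top; python3 -c "
import cv2
a=cv2.imread('pics/side3.png')[110:230,150:290];b=cv2.imread('pics/scene3.png')[110:230,270:410]
cv2.imwrite('pics/c3.png',cv2.resize(cv2.hconcat([a,b]),None,fx=2.8,fy=2.8))"
```

```text
6.7 [0.522  0.359  0.2808] [-3.1399 -0.0059  0.2072] [-17.4248 -12.6885  43.9389] 0.0005666777832970055
side stop_top [146.6 196.8] 0.63 [0.5192 0.3449 0.092 ]
scene stop_top [161.4 340.2] 0.54 [0.5383 0.3491 0.092 ]
```

View pics/c3.png

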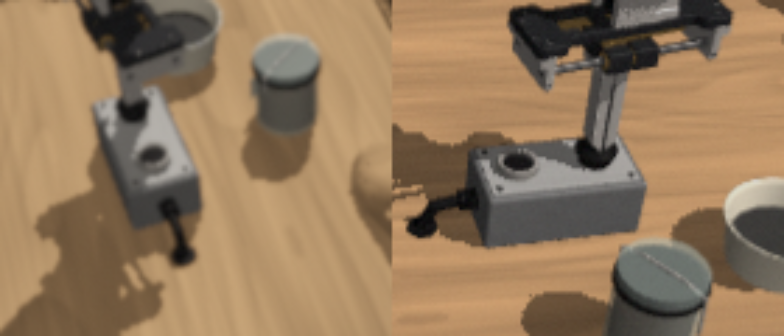

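The wrist force is 44 N with z stalled at 0.281, and the head sits low in both views, so the button is at its stop. I'll rise and return to the handle, opening the fingers.

>>> arm_command:
  plan: [1,0,0,0.1,0,1,0,0,0.2,0,-1,-0.03,-0.1,0.3,0,-1,-0.07,-0.22,0.34,0,-1,-0.11,-0.34,0.34,0,-1,-0.15,-0.46,0.34,0,-1,-0.19,-0.58,0.34,0,-1,-0.23,-0.7,0.34,0,-1,-0.28,-0.82,0.34,0,-1,-0.3,-0.92,0.34,0,-1,-0.3,-1,0.34,0,-1,-0.3,-1,0.34,0,-1,-0.3,-1,0.34,0,-1,-0.3,-1,0.34,0]

```text
time_s: 8.3
ee_pos: [0.4017, -0.0402, 0.4105]
eef_rot: [3.141, -0.001, 0.208]
force: [0.0, -0.8, -0.4]
grip_width: 0.0917
```

```bash
python3 look.py 4 wrist handle_grip pointer_tip mark_tip grinder
```

```text
8.3 [ 0.4017 -0.0402  0.4105] [ 3.1412 -0.0015  0.208 ] [ 0.0499 -0.7696 -0.3733] 0.09167301702242198
cam [ 0.4803 -0.0242  0.3907] [[ 0.2058 -0.9786  0.0021]
 [-0.9409 -0.1972  0.2753]
 [-0.269  -0.0587 -0.9613]]
wrist handle_grip [123.5 273.9] 0.6 [ 0.466  -0.0481  0.068 ]
wrist pointer_tip [102.3 493.2] 0.73 [ 0.5272 -0.24    0.09  ]
wrist mark_tip [ 95.4 451.8] 0.77 [ 0.5251 -0.2003  0.09  ]
wrist mark_tip [118.  364.9] 0.29 [ 0.4893 -0.1284  0.09  ]
wrist grinder [122.2 361.8] 0.75 [ 0.4865 -0.1574  0.    ]
```

View pics/wrist4.png

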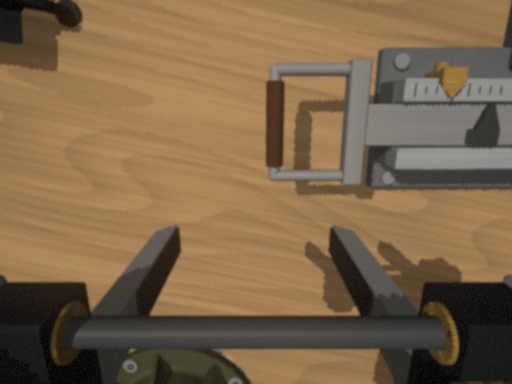

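The grip centre is at (124,275), between the jaws' lanes. I'll half-close the fingers, move over it and descend.

>>> arm_command:
  plan: [-0.3,0.08,-0.01,0,0,-0.3,0.16,-0.02,0,0,-0.3,0.16,-0.02,-0.06,0,-0.3,0.16,-0.02,-0.14,0,-0.3,0.16,-0.02,-0.22,0,-0.3,0.16,-0.02,-0.3,0,-0.3,0.16,-0.02,-0.36,0,-0.3,0.16,-0.02,-0.405,0,-0.3,0.16,-0.02,-0.405,0,-0.3,0.16,-0.02,-0.405,0]
  newtons: 50

```text
time_s: 9.55
ee_pos: [0.4659, -0.0487, 0.2483]
eef_rot: [-3.142, 0.0, 0.208]
force: [0.7, 0.4, 0.1]
grip_width: 0.0611
```

```bash
python3 look.py 5 wrist,side pointer_tip mark_tip;python3 -c "
import cv2
a=cv2.imread('pics/side5.png')[230:384,150:350];cv2.imwrite('pics/c5.png',cv2.resize(a,None,fx=3,fy=3))"
```

```text
9.55 [ 0.4659 -0.0487  0.2483] [-3.1415  0.      0.2078] [0.671  0.387  0.1144] 0.061071598101707876
cam [ 0.5445 -0.0327  0.2284] [[ 0.2056 -0.9786  0.0017]
 [-0.9405 -0.1971  0.2767]
 [-0.2705 -0.0585 -0.9609]]
wrist pointer_tip [213.3 399.1] 0.66 [ 0.5102 -0.1094  0.09  ]
side pointer_tip [328.3 258.8] 0.61 [ 0.5265 -0.2373  0.09  ]
side mark_tip [312.  254.6] 0.6 [ 0.5288 -0.2001  0.09  ]
```

View pics/c5.png

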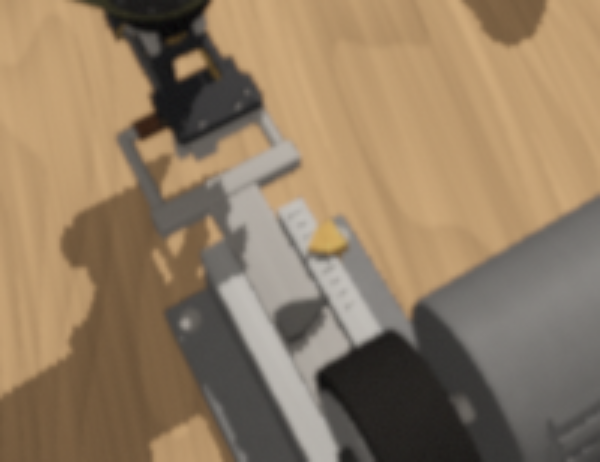

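View pics/wrist5.png

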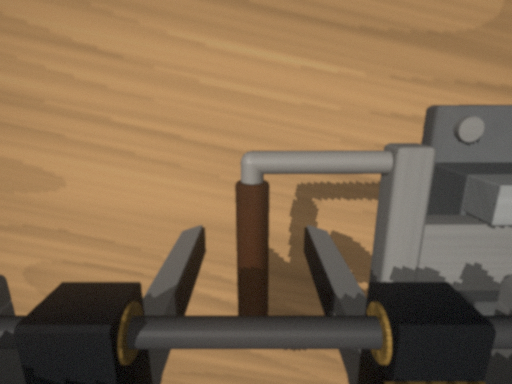

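The fingers straddle the grip. Now I close and pull about 34 mm, then measure.

>>> arm_command:
  plan: [1,0,0,0,0,1,0,0,0,0,1,0,0,0,0,1,0,0,0,0,1,0,0,0,0,1,0,0,0,0,1,0,0,0,0,1,0,0,0,0,1,-0.002,0.01,0,0,1,-0.005,0.025,0,0,1,-0.008,0.04,0,0,1,-0.011,0.055,0,0,1,-0.014,0.07,0,0,1,-0.017,0.083,0,0,1,-0.017,0.083,0,0,1,-0.017,0.083,0,0]
  newtons: 50

```text
time_s: 11.45
ee_pos: [0.4588, -0.0162, 0.2478]
eef_rot: [3.14, 0.001, 0.208]
force: [-0.7, -10.8, -1.7]
grip_width: 0.0168
```

```bash
python3 look.py 6 scene,side,wrist pointer_tip mark_tip;python3 -c "
import cv2
a=cv2.imread('pics/side6.png')[240:350,180:320];b=cv2.imread('pics/scene6.png')[130:240,70:210];cv2.imwrite('pics/c6.png',cv2.resize(cv2.hconcat([a,b]),None,fx=2.8,fy=2.8,interpolation=cv2.INTER_CUBIC))"
```

```text
11.45 [ 0.4588 -0.0162  0.2478] [3.1399 0.0006 0.2077] [ -0.6822 -10.8144  -1.7265] 0.016808131357897032
scene pointer_tip [169.  117.2] 0.91 [ 0.5131 -0.2088  0.09  ]
scene mark_tip [172.8 121.3] 0.52 [ 0.529  -0.1965  0.09  ]
side pointer_tip [317.8 250.5] 0.94 [ 0.5165 -0.2099  0.09  ]
side mark_tip [154.  250.7] 0.63 [0.6639 0.2672 0.09  ]
side mark_tip [312.1 253.3] 0.61 [ 0.5261 -0.1994  0.09  ]
cam [ 0.5374 -0.0005  0.2279] [[ 0.2051 -0.9787  0.0034]
 [-0.9406 -0.1962  0.2772]
 [-0.2707 -0.0601 -0.9608]]
```

View pics/c6.png

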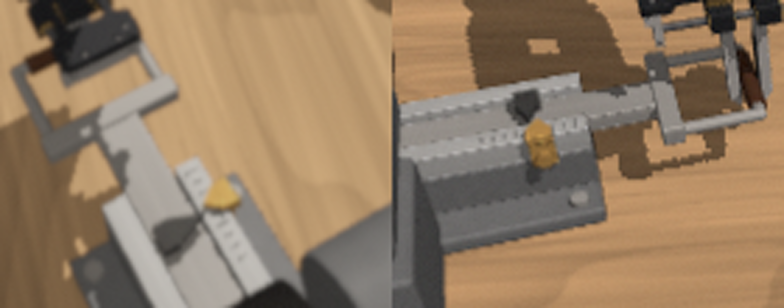

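View pics/wrist6.png

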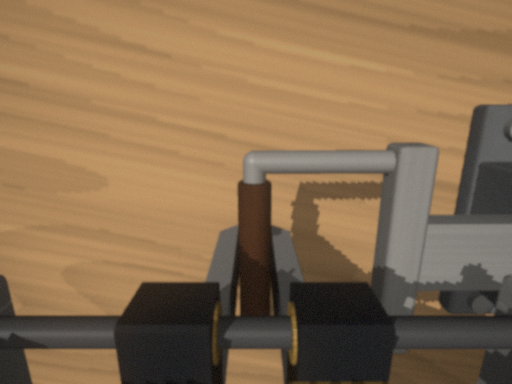

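The grip holds, with 10.8 N of spring pull. I'll measure the residual gap on zoomed crops.

```bash
cat > z.py <<'E'
import cv2,sys
t=sys.argv[1]
a=cv2.imread(f'pics/side{t}.png')[295:333,232:272];b=cv2.imread(f'pics/scene{t}.png')[153:191,99:139]
cv2.imwrite(f'pics/z{t}.png',cv2.resize(cv2.hconcat([a,b]),None,fx=10,fy=10,interpolation=cv2.INTER_CUBIC))
E
python3 z.py 6; python3 - <<'E'
from h import *
# px displacement per mm along grinder x and y near mark
u=np.array([.196,-.981,0]);v=np.array([.981,.196,0]);m=np.array([.524,-.2,.09])
for c in("side","scene"):
    p=np.array(proj(c,m)); print(c,"p",p.round(1),"10mm u",(np.array(proj(c,m+.01*u))-p).round(2),"10mm v",(np.array(proj(c,m+.01*v))-p).round(2))
E
```

```text
side p [312.6 252.5] 10mm u [3.87 2.21] 10mm v [-2.13  4.01]
scene p [171.6 120.2] 10mm u [ 0.75 -4.19] 10mm v [2.5  0.23]
```

View pics/z6.png

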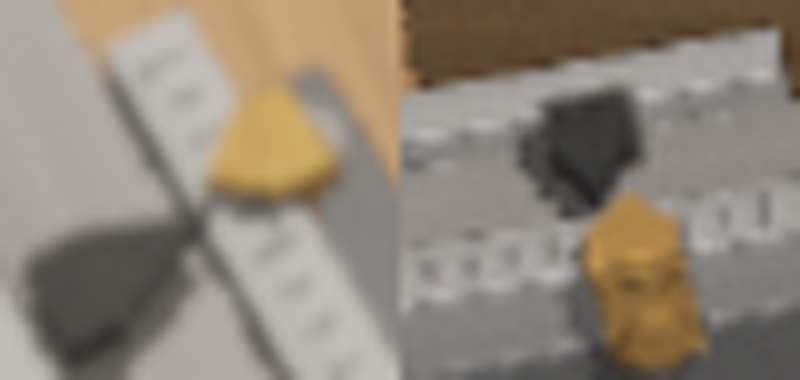

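By hand, the pointer is 7 mm behind the mark in the side crop and 7.5 mm in the scene crop. The earlier estimate minus the travel gives about 6 mm. I'll pull 6.5 mm more.

>>> arm_command:
  plan: [1,-0.001,0.005,0,0,1,-0.002,0.011,0,0,1,-0.003,0.016,0,0,1,-0.003,0.016,0,0,1,-0.003,0.016,0,0]

```text
time_s: 12.4
ee_pos: [0.4575, -0.01, 0.2478]
eef_rot: [3.14, 0.001, 0.207]
force: [-2.6, -12.2, -0.0]
grip_width: 0.017
```

```bash
python3 look.py 7 scene,side pointer_tip mark_tip;python3 z.py 7
```

```text
12.4 [ 0.4575 -0.01    0.2478] [3.1397 0.0009 0.2075] [ -2.6463 -12.1516  -0.0045] 0.01702977536430355
scene pointer_tip [167.2 119.3] 0.77 [ 0.5063 -0.2046  0.09  ]
scene mark_tip [172.1 120.4] 0.66 [ 0.5261 -0.1991  0.09  ]
side pointer_tip [313.5 248.9] 0.6 [ 0.516  -0.1995  0.09  ]
side mark_tip [311.5 253.9] 0.64 [ 0.5277 -0.1985  0.09  ]
```

View pics/z7.png

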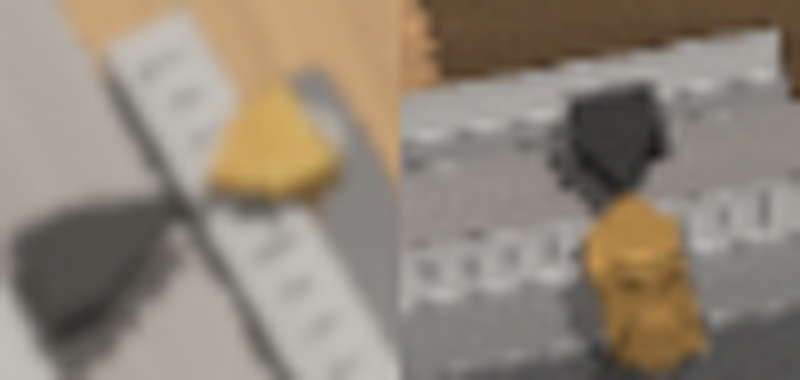

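The pointer is now within about 2 mm, and the estimates run from -1.3 to +2.9 mm. I'll trim 1 mm and hold.

>>> arm_command:
  plan: [1,-0.0005,0.0025,0,0,1,-0.0005,0.0025,0,0,1,-0.0005,0.0025,0,0,1,-0.0005,0.0025,0,0,1,-0.0005,0.0025,0,0,1,-0.0005,0.0025,0,0]

```text
time_s: 13.3
ee_pos: [0.4573, -0.0091, 0.2478]
eef_rot: [3.14, 0.001, 0.207]
force: [-1.5, -12.4, 0.0]
grip_width: 0.0173
```

```bash
python3 look.py 8 scene,side pointer_tip mark_tip;python3 z.py 8; python3 - <<'E'
from h import *
vision.camera("side")
for n in("shoe_last","jar","tub"): print(n,[(atz("side",q["at"],0),q["confidence"]) for q in vision.pinpoint(n,"side")[:1]])
print(sensors.get_obs()["ee_pos"],sensors.get_obs()["time_s"])
E
```

```text
13.3 [ 0.4573 -0.0091  0.2478] [3.1397 0.001  0.2074] [ -1.5492 -12.4106   0.0211] 0.017296636604259383
scene pointer_tip [167.4 119.2] 0.74 [ 0.5071 -0.2048  0.09  ]
scene mark_tip [171.1 120.5] 0.59 [ 0.5222 -0.1994  0.09  ]
side pointer_tip [313.7 249.8] 0.7 [ 0.5177 -0.2006  0.09  ]
side mark_tip [311.6 253. ] 0.66 [ 0.5258 -0.1982  0.09  ]
shoe_last [(array([0.78687198, 0.1546597 , 0.        ]), 0.75)]
jar [(array([ 6.95130147e-01,  3.54943029e-01, -1.11022302e-16]), 0.78)]
tub [(array([0.59346162, 0.51314335, 0.        ]), 0.97)]
[ 0.4573249  -0.00905125  0.24777655] 13.8
```

View pics/z8.png

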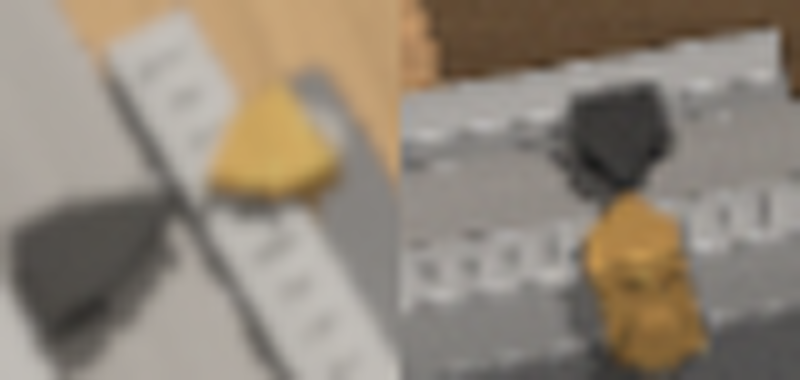

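View pics/side8.png

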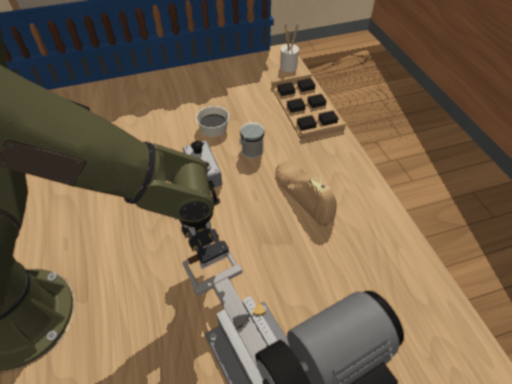

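The pointer and mark tips line up in both crops, at about (205,180) in side and (625,192) in scene. The loose things haven't moved, so I'm handing in.

```bash
python3 - <<'E'
from station import job,sensors
print(job.hand_in()); o=sensors.get_obs(); print(o["time_s"],o["ee_pos"],o["force"],o["grip_width"])
E
```

```text
the job is handed in; nothing more can be done
None
the job is handed in; nothing more can be done
```

I pressed the stop button to its stop, then pulled the tension slide to the mark and handed in at about 14 s with the gripper still holding the handle. The hand-in gives no verdict and allowed no reading afterwards.

- **Stop button:** it stalled with 44 N at the wrist and the fingertips about 82 mm above the bench, which is the expected 10 mm of travel. I stayed well clear of the start button, but had no direct reading of it.
- **Slide:** I pulled the handle about 40 mm. In the zoomed crops from two cameras the pointer was level with the mark to within about 2 mm. The networks' two figures disagreed slightly, from about +1 to +2.5 mm, all inside the 6 mm allowed.
- **Hold:** the last force reading was about 12.5 N of spring pull at a 50 N grip setting, and the tool pose did not change over the last 0.5 s. The finger opening crept from 16.8 to 17.3 mm during the pull, and I did not look into why.
- **Loose things:** the shoe last, jar and tub measured within 10 mm of their starting positions, about the noise of the measurement.

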